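# Sort the charcoal sticks and hold the tray's sprung shutter half-way

## Task

Put the three loose charcoal sticks away in the wooden tray, each lying flat in a free pocket of the row for its length: short sticks in the row of three pockets, the long one in the row of two. Only then slide the tray's sprung shutter by its tab to half its travel, so that it sits centred over the short row, and finish while still holding it there against its spring so that I can dust the long row. Leave the sticks already stored and the other things on the table alone.

Things in the scene. Friction and masses are not known exactly. Their poses are not given: they have to be found in the camera images.
- tray: Fixed pale wooden tray, 220 mm (its x) x 266 mm (its y), yaw varies; origin at the centre of its underside, x away from the robot. Floor 12 mm up. Pocket rows run along its y, at x = 0 (short row) and x = +72 mm (long row). Nearest the robot (x below -42 mm) is a closed bay 34 mm high. Side rails at y = +-128 mm, 46 mm high, with brass marks at rest, half and full shutter travel.
- shutter (a joint): Aluminium shutter plate, 56 mm (along tray x) x 250 mm, 38 to 43 mm above the table, passes over stored sticks. Slides along tray +x: 0 m at rest over the bay (plate centre at tray x = -72 mm), 0.072 half travel (centred over the short row), 0.144 full (over the long row). A spring drives it back: 4 N at rest, 10 N at half, 15.5 N at full; let go, it runs back.
- shutter_tab (a point): Black upright tab standing in the middle of the shutter plate, 16 mm thick along tray x, 40 mm wide along tray y, from 43 to 85 mm above the table; this point is its centre, 64 mm above the table. Its axes are the tray's. It can be pinched from above or pushed.
- short_a_c (a point): Loose black square charcoal stick, SHORT: 65 x 18 x 18 mm, about 35 g, lying on the table. Origin at its centre, half-way up; its own x runs along its length.
- short_b_c (a point): Second loose short stick, the same. Origin at its centre, half-way up; its own x runs along its length.
- long_a_c (a point): Loose black square charcoal stick, LONG: 105 x 18 x 18 mm, about 55 g, lying on the table. Origin at its centre, half-way up; its own x runs along its length.
- short_stored_c (a point): Short stick already stored in the end pocket (tray y = -80.5 mm) of the short row; leave it. Origin at its centre, half-way up; its own x runs along its length.
- long_stored_c (a point): Long stick already stored in the long row's pocket at tray y = -60.5 mm; leave it. Origin at its centre, half-way up; its own x runs along its length.
- short_pocket_left (a point): Free end pocket of the short row, tray (0, +80.5) mm: centre of its floor, 12 mm above the table; axes are the tray's. The short row's three pockets are each about 77 mm long (tray y) and 26 mm wide, edged by ribs 4 mm thick and 8 mm high. The third, at tray y = -80.5 mm, is taken.
- short_pocket_mid (a point): Free middle pocket of the short row, tray (0, 0) mm: centre of its floor, 12 mm above the table; axes are the tray's.
- long_pocket_left (a point): Free pocket of the long row, tray (+72, +60.5) mm: centre of its floor, 12 mm above the table; axes are the tray's. The long row's two pockets are each 117 mm long (tray y) and 26 mm wide, with the same ribs. The other, at tray y = -60.5 mm, is taken.
- eraser: Bystander: white block eraser in a card sleeve, 46 x 26 x 14 mm; origin at the centre of its underside. Leave it alone.
- brush: Bystander: paint brush, 200 mm long, lying flat; origin at the centre of its underside. Leave it alone.
- paint_jar: Bystander: paint jar with white lid, 66 mm across, 75 mm tall; origin at the centre of its underside. Leave it alone.
- water_pot: Bystander: open steel water pot, 84 mm across, 85 mm tall; origin at the centre of its underside. Leave it alone.
- primer_can: Bystander: primer can, 80 mm across, 100 mm tall; origin at the centre of its underside. Leave it alone.
- knead_tin: Bystander: flat grey tin, 90 x 60 x 18 mm; origin at the centre of its underside. Leave it alone.
Not all that is in view belongs to the job. Leave any red look-alike of the part that bears short_b_c alone.

How it is judged:
By the outcome, as a careful person would: the job done as asked, in the order asked, and still so for the second after the job is handed in, while the arm keeps its last pose, push and grip.
It also fails if it takes over 72 s, if anything falls off the work surface, if the arm or the gripper's body presses on something with over 40 N, if the wrist force passes 120 N, or if a joint passes its speed limit or range.

## Robot

A 6-joint arm with a two-finger parallel gripper is mounted at the origin on the work surface. World frame = base frame: x ahead of the robot, y to its left, z up, the work surface at z = 0. Lengths are in m, angles in rad, forces in N, time in s.
With the tool pointing down it reaches from about 0.4 to 0.825 m from the base axis. Payload 7 kg.
Tool frame: the origin (TCP) lies at the very end of the fingers, on their centre line; the grasp point (between the pads) lies 19 mm behind it (arm.pinch_z is the z of the grasp point in the tool frame, in m); z points along the fingers, y is the direction in which the jaws open and shut (so a half turn about z gives the same grasp; the last joint's range is limited). The gripper opens to 88 mm and grips with 3 to 60 N. Pads are 19 mm wide; open, the fingers measure 130 mm over their backs; the gripper's body (78 mm by 193 mm) begins 47 mm behind the grasp point.
Start: joints at [-0.842, 0.359, 0.012, 0, -1.224, -0.288], TCP at [0.288, -0.61, 0.227] pointing down, gripper open.
Joint ranges: [-3.07, 3.07], [-1.43, 2.12], [-1.02, 1.25], [-3.03, 1.67], [-3.05, -0], [-3.03, 3.03]. Speed limits (rad/s): [2.39, 2.39, 3.01, 3.14, 3.14, 3.14].

## Interface

Orientations are given as [roll, pitch, yaw] about the fixed x, y, z axes, in that order (R = Rz(yaw) Ry(pitch) Rx(roll)).
In Python, from station import arm gives the robot as it stands.
- The arm moves only by the tool drive_tool, never from a script. Its argument "targets" is a list of rows, each a list of 6 numbers: the shift along the world's x, y, z in units of 0.04 m (1.0 is 0.04 m), then the turn, a rotation vector about the world's x, y, z in units of 6 degrees (1.0 is 6 degrees). In form: [[x, y, z, wx, wy, wz], ...]. A call has 1 to 5 rows; each row shifts and turns the commanded pose from where the row before left it; what a row does not reach is not made up. A row lasts 1/8 s, in which the tool goes at most 62.5 mm and 10.7 degrees, less where a joint would pass 70% of its speed; a pose out of reach is approached as far as the arm can. A call with a number of a shift or a turn outside -1 to 1 is refused whole. A call with a gripper value outside its range is refused whole. "claw" is the opening, from 0 (shut) to 1 (fully open), set as the call begins (left out, the last holds). The fingers move at their own pace and stop on an object; "newtons" is the grip in N (left out, the last holds). Time passes only in rows, so rows that do not move let the fingers close. It gives the time, the measured TCP pose, the force and the opening at its end, in the units of the state.
- arm.get_state(): the state, without advancing time (a new reading comes with each control period).
- arm.grab_frame(name): name is "scene" or "top"; returns (picture, depth): 420x560x3 uint8, red, green, blue; 420x560 float32, m along the optical axis (not along the pixel's ray), 0 where there is no reading.
- arm.get_calibration(name): a dict with "mtx" (3x3 intrinsics, pixels), "dist_coeffs" ([k1, k2, p1, p2, k3] as OpenCV has them; the pictures are not rectified), "origin" and "rotation" of the camera in the world. Camera axes: x right, y up, looking along -z (the intrinsics and any distortion apply to the point x, -y, -z); pixel columns grow to the right and rows downward; lengths in m; the calibration is good to about 2 mm. A picture is of the moment at which its call begins. get_calibration takes no time and is no camera call.
- arm.job_done(): hands the job in, once; it reports no verdict.
Trained networks look in the newest picture that a camera, given by its name, has taken for a name from the list of things; names that differ only in an ending like _2 or _b are one class to them, and where a whole thing is asked for, a point or a joint stands for the part that bears it (a point fixed in the world has none). Each returns a list of dicts, best first, with "score" (0 to 1); they miss things now and then, are a little off and sometimes report something else, mostly with a low value. They report only what shows in the picture. A call takes as long as a camera call. They do not tell look-alikes from the thing itself.
- arm.search_frame(target, camera): "point" ([x, y, z] in m, in the coordinates of the camera as it stood for that picture, good to about 4 mm: the middle of the surface that is visible of it).
- arm.cut_out(target, camera): "pixels" (420x560 bool, what is visible of it).
- arm.landmark_of(target, camera): "point" ([x, y, z] in m, in the coordinates of the camera as it stood for that picture, good to about 4 mm: a listed point, or the origin of a listed thing).
The state is a dict: "t": time; "q": joint angles; "qd": joint speeds; "joint_efforts": joint torques, N m; "eef_pos": TCP position; "ee_rot": TCP orientation; "force": force on the tool from outside, world axes, zero at the start; "moment": the same for the moment, N m; "width": finger opening in m.
Only numpy, scipy, OpenCV 4.12 (cv2) and the standard library are available. Lean on these libraries where they do the work, as an engineer would, in place of code of your own. Each camera call takes 0.05 s, during which the arm holds its last target. There are 200 camera calls.

## Working session

There is one attempt and no reset: what is moved stays moved. The work goes in short steps, Python scripts to look and compute and a tool call to move; the robot and the scene stay as the last step left them, time stands still between calls to the robot, and variables do not carry over. Pictures are saved under pics/ and viewed, about 8 in all and at most 12, crops included, and the job is handed in when it is done.

Besides the shell and the picture viewer there is one more tool, called after "Emit:" as a command line: name --pt "numbers of a row" for each row, then --argument value for the rest. drive_tool: Moves the arm, as the interface text tells. Shifts and turns lie within -1 to 1; 1 stands for 0.04 m of shift or 6 degrees of turn. Its arguments: {"type":"object","properties":{"targets":{"type":"array"},"claw":{"type":"number"},"newtons":{"type":"number"}},"required":["targets"]}

```bash
ls; mkdir -p pics; cat > h.py <<'E'
import numpy as np, cv2
from station import arm
def toW(p,c):
    k=arm.get_calibration(c); return np.array(k["rotation"])@np.array(p)+np.array(k["origin"])
def pix2W(uv,c,z=None,depth=None):
    k=arm.get_calibration(c); uv=np.array(uv,float).reshape(-1,1,2)
    n=cv2.undistortPoints(uv,np.array(k["mtx"]),np.array(k["dist_coeffs"])).reshape(-1,2)
    d=np.c_[n[:,0],-n[:,1],-np.ones(len(n))]; R=np.array(k["rotation"]);o=np.array(k["origin"])
    dw=d@R.T
    if z is not None: s=(z-o[2])/dw[:,2]
    else: s=np.array(depth)
    return o+dw*s[:,None]
E
python3 - <<'E'
from h import *
for c in("scene","top"):
    p,d=arm.grab_frame(c); cv2.imwrite(f"pics/{c}0.png",p[...,::-1]); np.save(f"pics/{c}0d.npy",d)
    k=arm.get_calibration(c); print(c,np.round(k["origin"],3),np.round(k["mtx"],1).tolist())
    for n in["tray","shutter_tab","short_a_c","long_a_c","short_stored_c","long_stored_c","short_pocket_left","short_pocket_mid","long_pocket_left"]:
        r=arm.landmark_of(n,c)
        print(n,[(round(x["score"],2),np.round(toW(x["point"],c),3).tolist()) for x in r[:5]])
print(arm.get_state())
E
```

```text
pics
scene [1.202 0.349 0.901] [[413.7, 0.0, 283.3], [0.0, 413.7, 206.2], [0.0, 0.0, 1.0]]
tray [(0.71, [-1.407, -2.26, -1.709])]
shutter_tab [(0.76, [-1.374, -2.227, -1.675])]
short_a_c [(0.76, [-0.99, -1.843, -1.292]), (0.38, [-1.374, -2.226, -1.675])]
long_a_c [(0.86, [-0.796, -1.648, -1.097])]
short_stored_c [(0.61, [-1.466, -2.319, -1.768])]
long_stored_c [(0.77, [-1.379, -2.232, -1.681])]
short_pocket_left [(0.68, [-1.284, -2.137, -1.586]), (0.65, [-1.398, -2.251, -1.7])]
short_pocket_mid [(0.67, [-1.398, -2.25, -1.699])]
long_pocket_left [(0.62, [-1.249, -2.101, -1.55]), (0.46, [-1.389, -2.241, -1.69])]
top [ 0.412 -0.008  1.626] [[483.4, 0.0, 285.4], [0.0, 483.4, 213.2], [0.0, 0.0, 1.0]]
tray [(0.69, [3.017, 2.597, 4.231]), (0.57, [3.004, 2.584, 4.217]), (0.39, [2.971, 2.551, 4.185])]
shutter_tab [(0.66, [2.912, 2.492, 4.125])]
short_a_c [(0.61, [2.972, 2.552, 4.186])]
long_a_c [(0.72, [2.959, 2.539, 4.172]), (0.71, [2.987, 2.567, 4.2])]
short_stored_c [(0.67, [2.989, 2.569, 4.202]), (0.62, [2.988, 2.568, 4.201])]
long_stored_c [(0.74, [2.996, 2.576, 4.209])]
short_pocket_lef
[... 159 characters left out ...]
t [(0.56, [3.001, 2.581, 4.214])]
{'t': 1.0, 'q': array([-8.41911701e-01,  3.58566957e-01,  1.19192954e-02,  1.90470155e-06,
       -1.22411036e+00, -2.88100700e-01]), 'qd': array([-7.04789567e-05,  6.88756297e-04, -1.83007368e-04,  2.26768907e-04,
       -1.30063820e-03, -9.60429646e-04]), 'joint_efforts': array([-7.09790856e-04, -5.82392550e+01,  2.93302345e+01,  7.00283378e+00,
        1.23875431e-02, -8.36946606e-05]), 'eef_pos': array([ 0.28796525, -0.61047421,  0.22659138]), 'ee_rot': array([-3.14155542e+00,  9.16591728e-06, -2.70080808e+00]), 'force': array([-0.90767593, -0.11160053,  0.00836511]), 'moment': array([-0.05338924,  0.00420487,  0.02301799]), 'width': 0.08800707379030312}
```

The camera rotation is evidently not a matrix, so I'll fix the helper and view the pictures.

```bash
sed -i 's/np.array(k\["rotation"\])/RM(k["rotation"])/' h.py; cat >> h.py <<'E'
from scipy.spatial.transform import Rotation as Ro
def RM(r): return Ro.from_euler("xyz",r).as_matrix()
E
python3 - <<'E'
from h import *
for c in("scene","top"):
    k=arm.get_calibration(c); print(c,k["rotation"],RM(k["rotation"]).round(2).tolist())
    for n in["tray","shutter_tab","short_a_c","long_a_c","short_stored_c","long_stored_c","short_pocket_left","short_pocket_mid","long_pocket_left"]:
        r=arm.landmark_of(n,c)
        print(n,[(round(x["score"],2),np.round(toW(x["point"],c),3).tolist()) for x in r[:5]])
E
```

```text
scene [0.72036419 0.0032233  2.04642757] [[-0.46, -0.67, 0.59], [0.89, -0.34, 0.3], [-0.0, 0.66, 0.75]]
tray [(0.71, [0.53, -0.161, 0.001])]
shutter_tab [(0.76, [0.456, -0.16, 0.063])]
short_a_c [(0.76, [0.481, 0.191, 0.011]), (0.38, [0.455, -0.158, 0.063])]
long_a_c [(0.86, [0.498, 0.338, 0.007])]
short_stored_c [(0.61, [0.537, -0.238, 0.022])]
long_stored_c [(0.77, [0.606, -0.217, 0.023])]
short_pocket_left [(0.68, [0.533, -0.079, 0.012]), (0.65, [0.534, -0.161, 0.005])]
short_pocket_mid [(0.67, [0.535, -0.16, 0.004])]
long_pocket_left [(0.62, [0.601, -0.094, 0.01]), (0.46, [0.605, -0.219, 0.018])]
top [ 0.07691836  0.01375359 -1.58969407] [[-0.02, 1.0, -0.08], [-1.0, -0.02, -0.01], [-0.01, 0.08, 1.0]]
tray [(0.69, [0.528, -0.162, -0.002]), (0.57, [0.644, 0.278, -0.0]), (0.39, [0.483, 0.186, 0.01])]
shutter_tab [(0.66, [0.459, -0.163, 0.058])]
short_a_c [(0.61, [0.483, 0.185, 0.009])]
long_a_c [(0.72, [0.492, 0.337, 0.013]), (0.71, [0.531, -0.16, 0.017])]
short_stored_c [(0.67, [0.532, -0.243, 0.019]), (0.62, [0.532, -0.162, 0.017])]
long_stored_c [(0.74, [0.6, -0.22, 0.02])]
short_pocket_left [(0.75, [0.46, -0.163, 0.059]), (0.7, [0.526, -0.079, 0.011]), (0.31, [0.607, 0.166, 0.008])]
short_pocket_mid [(0.97, [0.528, -0.163, 0.015])]
long_pocket_left [(0.56, [0.596, -0.103, 0.012])]
```

View pics/scene0.png

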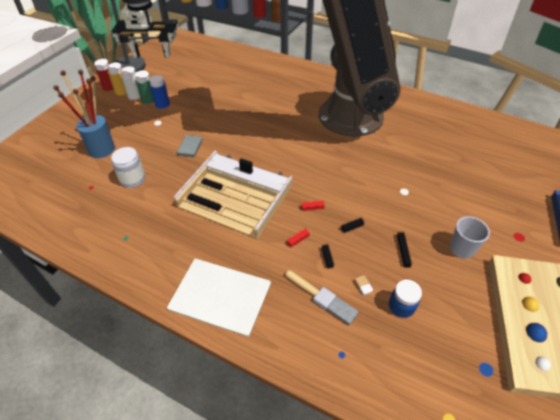

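View pics/top0.png

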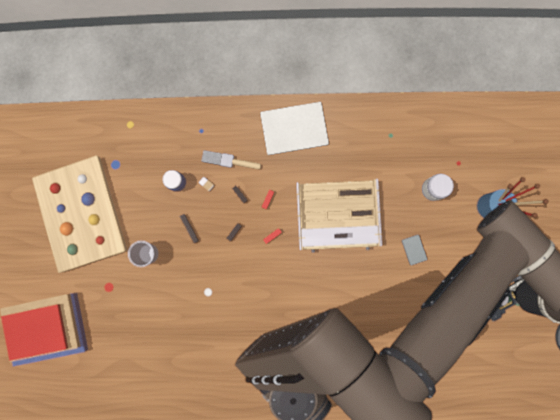

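Top view: the black shorts are near (235,232) and (240,195), and the black long stick near (190,229). The red look-alikes at (268,199) and (272,236) are to be left alone. The tray is at (340,215). I'll measure these precisely and confirm them in an enlarged crop.

```bash
cat > m.py <<'E'
from h import *
def sticks(c,p,roi,zt,thr=70):
    x0,y0,x1,y1=roi; hs=p.max(2).astype(float)
    m=np.zeros(hs.shape,np.uint8); m[y0:y1,x0:x1]=(hs[y0:y1,x0:x1]<thr)
    n,l,s,ce=cv2.connectedComponentsWithStats(m)
    out=[]
    for i in range(1,n):
        if s[i,4]<25: continue
        v,u=np.nonzero(l==i)
        W=pix2W(np.c_[u,v],c,z=zt)[:,:2]; me=W.mean(0); e,V=np.linalg.eigh(np.cov((W-me).T))
        a=np.degrees(np.arctan2(V[1,1],V[0,1]))
        out.append((ce[i].round(1).tolist(),int(s[i,4]),me.round(4).tolist(),round(a%180,1),(np.sqrt(12*e[::-1])).round(3).tolist()))
    return out
E
python3 - <<'E'
from m import *
pt=cv2.imread("pics/top0.png")[...,::-1]; ps=cv2.imread("pics/scene0.png")[...,::-1]
print("top");[print(o) for o in sticks("top",pt,(175,175,262,250),.014)]
print("scene");[print(o) for o in sticks("scene",ps,(310,205,420,275),.012)]
print("traytop");[print(o) for o in sticks("top",pt,(295,175,385,252),.03)]
# shutter plate white
for c,p,roi in(("top",pt,(290,215,390,255)),("scene",ps,(195,145,300,200))):
    x0,y0,x1,y1=roi
    m=np.zeros(p.shape[:2],np.uint8); q=p[y0:y1,x0:x1].astype(int); m[y0:y1,x0:x1]=(q.min(2)>185)&(q.max(2)-q.min(2)<40)
    n,l,s,ce=cv2.connectedComponentsWithStats(m); i=1+s[1:,4].argmax(); v,u=np.nonzero(l==i)
    cnt=pix2W(np.c_[u,v],c,z=.043)[:,:2].astype(np.float32)
    print(c,s[i],cv2.minAreaRect(cnt*1000))
a=cv2.resize(pt[165:260,165:395],None,fx=3.4,fy=3.4,interpolation=cv2.INTER_CUBIC)
b=cv2.resize(ps[140:280,170:430],(782,421//2*2-180),interpolation=cv2.INTER_CUBIC)
cv2.imwrite("pics/crop1.png",np.vstack([a,b])[:600,:,::-1])
E
```

```text
top
scene
([351.7, 225.1], 152, [0.4856, 0.189], np.float64(144.3), [0.067, 0.022])
([403.3, 249.7], 271, [0.5011, 0.3402], np.float64(27.0), [0.107, 0.022])
([326.8, 256.2], 159, [0.6116, 0.1686], np.float64(35.4), [0.066, 0.019])
traytop
top [ 302  225   79   22 1292] ((457.7330017089844, -167.69252014160156), (62.778812408447266, 255.60107421875), 0.5854505896568298)
scene [ 203  152   88   48 1030] ((475.22735595703125, -160.8148651123047), (92.32252502441406, 266.9920349121094), 0.7697294354438782)
```

View pics/crop1.png

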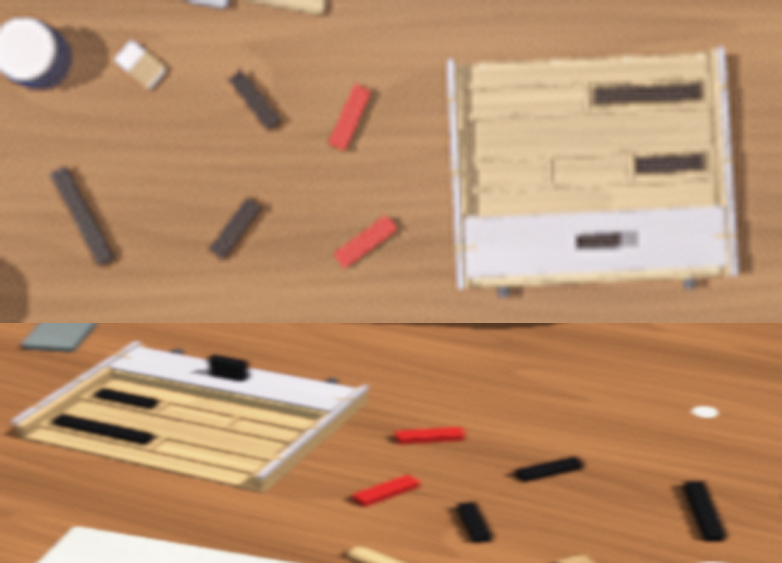

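The crop confirms three black sticks (two short, one long) and two red decoys. Next I'll refine the top view with a higher threshold and work out the tray yaw.

```bash
python3 - <<'E'
from m import *
pt=cv2.imread("pics/top0.png")[...,::-1]; ps=cv2.imread("pics/scene0.png")[...,::-1]
for thr in(85,100):
    print("top");[print(o) for o in sticks("top",pt,(178,182,262,250),.016,thr)]
    print("traytop");[print(o) for o in sticks("top",pt,(302,182,378,228),.03,thr)]
print("tab top");[print(o) for o in sticks("top",pt,(325,228,360,242),.085,85)]
print("scene tray");[print(o) for o in sticks("scene",ps,(185,175,240,215),.028)]
# rail lines top (crop px /3.4 + offset), z=.046
f=lambda L:np.array(L)/3.4+[165,165]
for L in([(451,62),(462,285)],[(719,50),(734,270)],[(471,66),(712,55)]):
    w=pix2W(f(L),"top",z=.046 if L[0][1]!=66 else .03); d=w[1]-w[0]; print(w.round(4).tolist(),np.degrees(np.arctan2(d[1],d[0])).round(2))
E
```

```text
top
traytop
top
([181.5, 185.8], 42, [0.6369, 0.3619], np.float64(139.3), [0.034, 0.014])
([240.1, 194.4], 75, [0.6032, 0.1633], np.float64(37.9), [0.063, 0.014])
([189.7, 228.3], 134, [0.4926, 0.3342], np.float64(28.1), [0.102, 0.015])
([234.4, 231.7], 88, [0.4784, 0.1839], np.float64(142.9), [0.06, 0.016])
traytop
([355.3, 192.1], 96, [0.6014, -0.2214], np.float64(91.3), [0.102, 0.011])
([361.3, 212.6], 61, [0.5328, -0.2391], np.float64(92.2), [0.06, 0.011])
tab top
scene tray
([211.6, 183.6], 97, [0.5401, -0.2334], np.float64(90.8), [0.065, 0.018])
([203.9, 201.6], 196, [0.61, -0.2133], np.float64(90.9), [0.105, 0.02])
[[0.6328, -0.0301, 0.046], [0.4172, -0.0362, 0.046]] -178.39
[[0.6394, -0.2904, 0.046], [0.4262, -0.2977, 0.046]] -178.03
[[0.6307, -0.0499, 0.03], [0.6369, -0.2862, 0.03]] -88.49
```

Estimates, averaged over both cameras and the networks:

| Item | Position (m) | Angle |
|---|---|---|
| Tray origin | (0.531, -0.161) | yaw 1.6° |
| short_b | (0.607, 0.166) | 36.5° |
| short_a | (0.482, 0.187) | 143.6° |
| long | (0.496, 0.337) | 27.5° |

First I'll move above short_b: shift (+0.32, +0.776), turn +11°.

Emit:
drive_tool --pt "0.4 0.97 0 0 0 0.09" --pt "0.4 0.97 0 0 0 0.09" --pt "0.4 0.97 0 0 0 0.09" --pt "0.4 0.97 0 0 0 0.09" --pt "0.4 0.97 0 0 0 0.09" --claw 0.55 --newtons 20

```text
t: 2.52
eef_pos: [0.3684, -0.4153, 0.2267]
ee_rot: [-3.141, 0.0, -2.653]
force: [2.0, 0.1, 0.3]
width: 0.049
```

Emit:
drive_tool --pt "0.4 0.97 0 0 0 0.09" --pt "0.4 0.97 0 0 0 0.09" --pt "0.4 0.97 0 0 0 0.09" --pt "0.4 0.97 0 0 0 0.09" --pt "0.4 0.97 0 0 0 0.09"

```text
t: 3.15
eef_pos: [0.4484, -0.2212, 0.2269]
ee_rot: [-3.141, 0.001, -2.606]
force: [1.7, -0.7, 1.0]
width: 0.0483
```

Emit:
drive_tool --pt "0.4 0.97 0 0 0 0.09" --pt "0.4 0.97 0 0 0 0.09" --pt "0.4 0.97 0 0 0 0.09" --pt "0.4 0.97 0 0 0 0.09" --pt "0.4 0.97 0 0 0 0.09"

```text
t: 3.78
eef_pos: [0.5284, -0.0271, 0.2269]
ee_rot: [-3.141, 0.001, -2.559]
force: [0.3, -0.5, 0.2]
width: 0.0484
```

Emit:
drive_tool --pt "0.4 0.97 -0.5 0 0 0.09" --pt "0.4 0.97 -0.7 0 0 0.09" --pt "0.4 0.97 -0.7 0 0 0.09" --pt "0.4 0.97 -0.7 0 0 0.09" --pt "0.4 0.97 -0.7 0 0 0.09"

```text
t: 4.4
eef_pos: [0.6085, 0.1669, 0.0938]
ee_rot: [-3.141, 0.0, -2.512]
force: [1.1, -0.9, 1.6]
width: 0.0478
```

Emit:
drive_tool --pt "0 0 -0.7 0 0 0" --pt "0 0 -0.7 0 0 0" --pt "0 0 -0.5 0 0 0" --pt "0 0 -0.15 0 0 0" --pt "0 0 0 0 0 0"

```text
t: 5.03
eef_pos: [0.6081, 0.1655, 0.0127]
ee_rot: [-3.141, -0.0, -2.512]
force: [-0.5, 0.9, 0.7]
width: 0.0484
```

Emit:
drive_tool --pt "0 0 0 0 0 0" --pt "0 0 0 0 0 0" --pt "0 0 0 0 0 0" --pt "0 0 0 0 0 0" --pt "0 0 0 0 0 0" --claw 0.1

```text
t: 5.65
eef_pos: [0.6081, 0.1657, 0.013]
ee_rot: [-3.142, 0.0, -2.512]
force: [-1.8, 0.2, 3.2]
width: 0.0174
```

```bash
cat > v.py <<'E'
from h import *; import sys
n,(x0,y0,x1,y1)=sys.argv[1],map(int,sys.argv[2:6]); c=sys.argv[6] if len(sys.argv)>6 else "scene"
p,d=arm.grab_frame(c); cv2.imwrite(f"pics/{n}_full.png",p[...,::-1])
f=min(780/(x1-x0),580/(y1-y0)); cv2.imwrite(f"pics/{n}.png",cv2.resize(p[y0:y1,x0:x1,::-1],None,fx=f,fy=f,interpolation=cv2.INTER_CUBIC))
E
python3 v.py g1 240 160 440 290
```

```text
(no output)
```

View pics/g1.png

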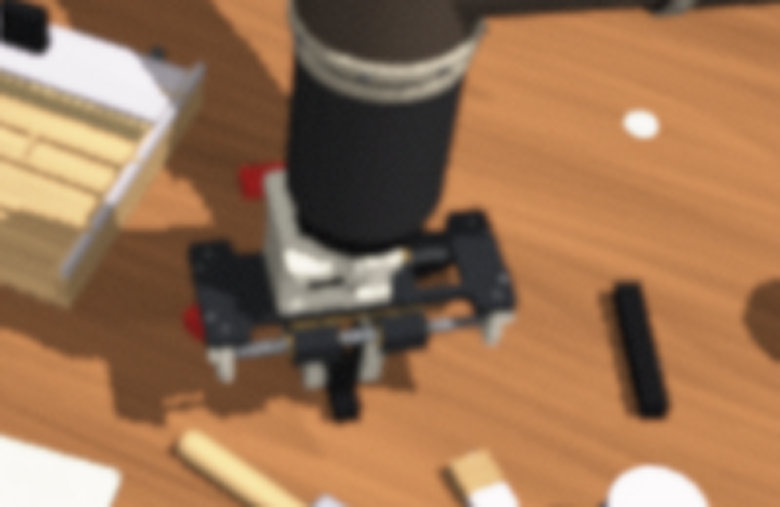

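The stick is gripped at 17.4 mm. I'll lift it and carry it to the left short pocket.

Emit:
drive_tool --pt "0 0 0.6 0 0 0" --pt "0 0 0.9 0 0 0.5" --pt "-0.1 -0.2 0.7 0 0 0.95" --pt "-0.2 -0.7 0.3 0 0 0.95" --pt "-0.2 -0.75 0 0 0 0.95"

```text
t: 6.32
eef_pos: [0.5883, 0.0993, 0.1137]
ee_rot: [-3.141, 0.002, -2.157]
force: [0.7, -0.7, -0.3]
width: 0.0176
```

Emit:
drive_tool --pt "-0.3 -0.9 0 0 0 0.95" --pt "-0.3 -0.9 0 0 0 0.95" --pt "-0.3 -0.9 0 0 0 0.95" --pt "-0.3 -0.9 0 0 0 0.95" --pt "-0.28 -0.9 0 0 0 0.95"

```text
t: 6.95
eef_pos: [0.5281, -0.0816, 0.1125]
ee_rot: [3.141, 0.0, -1.661]
force: [0.5, -0.9, -0.3]
width: 0.0176
```

Emit:
drive_tool --pt "0 0 -0.2 0 0 0.95" --pt "0 0 -0.4 0 0 0.2" --pt "0 0 -0.4 0 0 0" --pt "0 0 -0.2 0 0 0" --pt "0 0 0 0 0 0"

```text
t: 7.58
eef_pos: [0.5283, -0.0803, 0.0636]
ee_rot: [3.14, -0.0, -1.544]
force: [0.1, -1.1, -0.4]
width: 0.0175
```

```bash
python3 v.py g2 170 140 330 260; python3 - <<'E'
from h import *
s=arm.get_state();print(s["eef_pos"],np.degrees(s["ee_rot"]))
for c in("scene","top"):
    arm.grab_frame(c)
    print(c,[(round(x["score"],2),np.round(toW(x["point"],c),3).tolist()) for x in arm.landmark_of("short_b_c",c)[:6]])
E
```

```text
[ 0.5287748  -0.08025756  0.06427256] [ 1.79957940e+02 -1.57413007e-02 -8.84396923e+01]
scene [(0.66, [0.467, 0.063, 0.004]), (0.52, [0.587, 0.074, 0.006]), (0.51, [0.529, -0.084, 0.06])]
top [(0.61, [0.591, 0.071, 0.006]), (0.4, [0.464, 0.059, 0.006])]
```

View pics/g2.png

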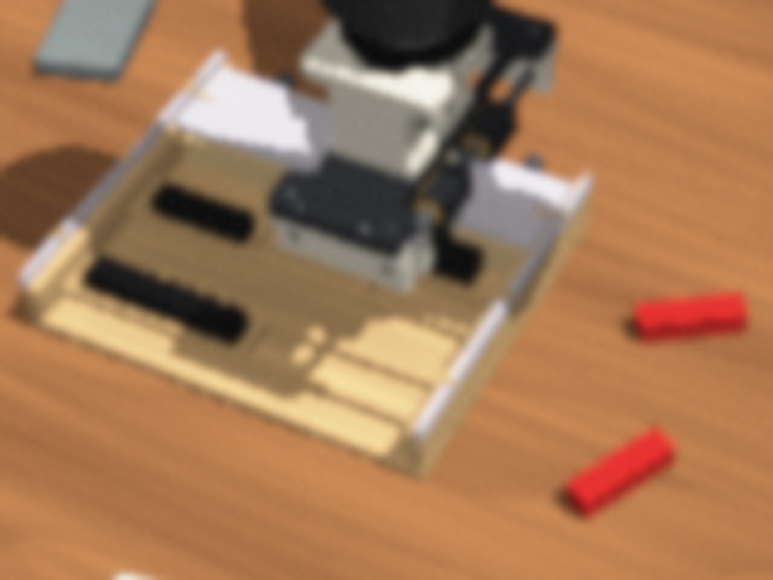

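```bash
python3 - <<'E'
from h import *
print(pix2W([[269.4,195.5]],"scene",z=.066))
for c in("scene","top"):
    d=np.load(f"pics/{c}0d.npy"); v,u=np.nonzero(d>0)
    W=pix2W(np.c_[u,v],c,depth=d[v,u]); t=np.radians(1.6)
    q=(W[:,:2]-[.531,-.161])@np.array([[np.cos(t),-np.sin(t)],[np.sin(t),np.cos(t)]])
    for lo,hi,a in((.01,.115,'left'),(-.03,.03,'mid')):
        k=(q[:,1]>lo)&(q[:,1]<hi)
        print(c,a,[(int(x*1000),int(1000*np.median(W[k&(abs(q[:,0]-x)<.0021),2]))) for x in np.arange(-.048,.124,.004) if (k&(abs(q[:,0]-x)<.0021)).sum()>3])
    k=(abs(q[:,0]-.05)<.05)
    print(c,'y',[(int(x*1000),int(1000*np.median(W[k&(abs(q[:,1]-x)<.0021),2]))) for x in [*np.arange(-.14,-.114,.002),*np.arange(.114,.14,.002)] if (k&(abs(q[:,1]-x)<.0021)).sum()>3])
E
```

```text
[[ 0.53468504 -0.04039096  0.066     ]]
scene left [(-48, 40), (-44, 33), (-39, 22), (-35, 10), (-31, 9), (-27, 9), (-23, 9), (-19, 12), (-15, 15), (-11, 14), (-7, 10), (-3, 9), (0, 9), (4, 9), (8, 10), (12, 15), (16, 16), (20, 12), (24, 10), (28, 10), (32, 9), (36, 10), (40, 10), (44, 10), (48, 10), (52, 11), (56, 16), (60, 14), (64, 9), (68, 9), (72, 9), (76, 10), (80, 10), (84, 14), (88, 16), (92, 12), (96, 9), (100, 9), (104, 10), (108, 9), (112, 4), (116, -1), (120, -1)]
scene mid [(-48, 40), (-44, 33), (-39, 21), (-35, 10), (-31, 10), (-27, 9), (-23, 10), (-19, 11), (-15, 16), (-11, 13), (-7, 9), (-3, 10), (0, 9), (4, 9), (8, 10), (12, 16), (16, 14), (20, 11), (24, 10), (28, 10), (32, 10), (36, 10), (40, 10), (44, 10), (48, 10), (52, 11), (56, 17), (60, 16), (64, 11), (68, 14), (72, 13), (76, 17), (80, 18), (84, 17), (88, 16), (92, 12), (96, 9), (100, 10), (104, 9), (108, 9), (112, 3), (116, -1), (120, -2)]
scene y [(-134, 43), (-132, 43), (-130, 41), (-128, 39), (-126, 36), (-124, 28), (-122, 24), (-120, 20), (-118, 12), (-115, 11), (-113, 10), (114, 13), (116, 16), (124, 35),
[... 585 characters left out ...]
13), (-31, 14), (-27, 12), (-23, 12), (-19, 15), (-15, 19), (-11, 12), (-7, 12), (-3, 11), (0, 13), (4, 12), (8, 12), (12, 17), (16, 13), (20, 11), (24, 13), (28, 12), (32, 12), (36, 11), (40, 11), (44, 11), (48, 13), (52, 16), (56, 20), (60, 12), (64, 17), (68, 16), (72, 17), (76, 14), (80, 12), (84, 20), (88, 11), (92, 11), (96, 12), (100, 10), (104, 10), (108, 8), (112, 1), (116, 0), (120, 0)]
top y [(-136, 43), (-134, 45), (-132, 42), (-130, 38), (-128, 36), (-126, 33), (-124, 21), (-122, 13), (-120, 14), (-118, 14), (-115, 15), (-113, 13), (114, 11), (116, 14), (118, 14), (120, 16), (122, 30), (124, 38), (126, 39), (128, 40), (130, 44), (132, 39), (134, 0), (136, 0), (138, 0), (140, 0)]
```

```bash
cat >> h.py <<'E'
def proj(P,c):
    k=arm.get_calibration(c); R=RM(k["rotation"]); q=(np.array(P)-np.array(k["origin"]))@R; q[:,1:]*=-1
    return cv2.projectPoints(q.reshape(-1,1,3),np.zeros(3),np.zeros(3),np.array(k["mtx"]),np.array(k["dist_coeffs"]))[0].reshape(-1,2)
E
python3 - <<'E'
from h import *
p=cv2.imread("pics/g2_full.png"); t=np.radians(1.6); X=np.array([np.cos(t),np.sin(t),0]);Y=np.array([-np.sin(t),np.cos(t),0])
big=cv2.resize(p[175:215,245:285],None,fx=18,fy=18,interpolation=cv2.INTER_NEAREST)
print(p[180:212,258:274].max(2))
for off in(0,.006):
    c=np.array([.5288,-.0803,.0613])+Y*off
    P=[c+a*.009*X+.0325*Y+b*np.array([0,0,.009]) for a in(-1,1) for b in(1,-1)]
    print(off,proj(P,"scene").round(1).tolist())
E
```

```text
[[ 61  54  50  49  45  45  42  44  63 100 132 144 147 147 148 150]
 [ 81  73  61  46  45  41  41  57  87 117 137 143 146 144 145 147]
 [101  97  80  51  37  38  48  74 109 132 141 144 144 143 143 145]
 [106 109  94  62  37  40  59  93 125 140 144 143 145 143 145 144]
 [102 104  95  66  43  48  76 108 131 142 143 144 144 144 145 144]
 [ 93  88  81  60  47  65  94 119 134 139 142 142 145 144 145 144]
 [ 82  68  57  43  48  78 109 127 134 137 139 140 141 142 142 143]
 [ 79  57  37  31  45  82 115 132 138 137 136 137 138 138 140 140]
 [ 87  56  29  23  38  74 108 128 132 136 135 137 137 137 137 138]
 [ 94  61  29  21  28  52  82 100 112 121 130 135 138 139 140 138]
 [105  73  35  20  20  31  46  60  72  88 103 118 131 138 141 142]
 [121  89  45  20  16  17  21  26  37  48  63  90 118 133 140 141]
 [138 104  52  21  18  16  16  16  18  23  37  69 105 129 137 138]
 [145 107  53  24  17  18  16  17  15  18  29  63 103 128 136 137]
 [142  96  46  19  16  14  16  15  15  19  32  69 106 130 136 138]
 [132  88  42  23  17  16  16  15  16  20  39  79 117 135 140 138]
 [125  92  61  48  37  27  2
[... 482 characters left out ...]
 139 141 152 173 193 195]
 [155 152 152 154 151 149 148 147 147 144 147 156 173 195 208 200]
 [171 170 169 171 165 157 153 151 149 150 158 177 196 212 211 195]
 [181 180 181 192 190 179 169 166 159 158 174 196 212 215 203 185]
 [192 181 184 193 195 192 191 190 181 176 191 212 218 209 190 179]
 [219 205 195 186 183 186 192 196 192 192 204 217 214 198 182 176]
 [234 231 224 209 198 189 182 180 188 200 214 216 204 186 179 177]
 [237 237 236 232 228 214 191 176 191 211 219 210 190 180 177 175]
 [236 236 237 237 235 228 205 191 203 218 214 195 179 174 176 176]]
0 [[269.6, 189.8], [269.8, 194.2], [266.7, 194.1], [266.9, 198.5]]
0.006 [[271.6, 190.5], [271.7, 194.9], [268.6, 194.8], [268.8, 199.2]]
```

The held stick is centred within about 2 mm, and the rib depth profile confirms the tray pose (O ≈ 0.530, -0.162). I'll lower it into the pocket.

Emit:
drive_tool --pt "0 0 -0.3 0 0 0" --pt "0 0 -0.3 0 0 0" --pt "0 0 -0.25 0 0 0" --pt "0 0 -0.13 0 0 0" --pt "0 0 0 0 0 0"

```text
t: 8.45
eef_pos: [0.5287, -0.0805, 0.025]
ee_rot: [3.141, -0.0, -1.544]
force: [0.6, 0.1, -0.6]
width: 0.0176
```

Emit:
drive_tool --pt "0 0 0 0 0 0" --pt "0 0 0 0 0 0" --pt "0 0 0 0 0 0" --claw 0.31

```text
t: 8.82
eef_pos: [0.5288, -0.0804, 0.0254]
ee_rot: [-3.141, 0.0, -1.544]
force: [-0.3, 0.4, -0.4]
width: 0.0274
```

Emit:
drive_tool --pt "0 0 0.3 0 0 0" --pt "0 0 0.7 0 0 0" --pt "0 0 0.8 0 0 0.5" --pt "-0.1 0.6 0.4 0 0 0.9" --pt "-0.2 0.9 0 0 0 0.9"

```text
t: 9.45
eef_pos: [0.518, -0.0201, 0.1159]
ee_rot: [-3.137, -0.0, -1.301]
force: [-0.2, -0.0, -1.5]
width: 0.0273
```

Emit:
drive_tool --pt "-0.17 0.9 0 0 0 0.95" --pt "-0.17 0.9 0 0 0 0.95" --pt "-0.17 0.9 0 0 0 0.95" --pt "-0.17 0.9 0 0 0 0.95" --pt "-0.1 0.9 0 0 0 0.95" --claw 0.55

```text
t: 10.07
eef_pos: [0.4853, 0.1608, 0.1145]
ee_rot: [-3.14, -0.0, -0.802]
force: [0.5, -0.5, 0.5]
width: 0.0478
```

Emit:
drive_tool --pt "-0.1 0.6 -0.3 0 0 0.95" --pt "0 0.07 -0.5 0 0 0.7" --pt "0 0 0 0 0 0"

```text
t: 10.45
eef_pos: [0.4808, 0.1862, 0.081]
ee_rot: [3.14, 0.001, -0.632]
force: [-0.4, -0.3, -0.7]
width: 0.048
```

```bash
python3 - <<'E'
from m import *
s=arm.get_state();print(s["eef_pos"].round(4),np.degrees(s["ee_rot"]).round(1))
p,d=arm.grab_frame("scene"); cv2.imwrite("pics/g3_full.png",p[...,::-1])
[print(o) for o in sticks("scene",p,(185,170,275,215),.026)]
p2,d=arm.grab_frame("top")
[print(o) for o in sticks("top",p2,(302,182,378,228),.026,100)]
cv2.imwrite("pics/g3.png",np.vstack([cv2.resize(p[140:240,170:370],(760,380),interpolation=2),cv2.resize(p2[170:222,297:383],(331,200),interpolation=2).repeat(1,0) if 0 else cv2.copyMakeBorder(cv2.resize(p2[170:222,297:383],(331,200),interpolation=2),0,0,0,429,0)])[...,::-1])
E
```

```text
[0.4808 0.1862 0.081 ] [179.9   0.  -36.2]
([211.5, 183.7], 92, [0.539, -0.2349], np.float64(91.0), [0.065, 0.018])
([203.9, 201.6], 188, [0.6085, -0.2145], np.float64(91.0), [0.104, 0.02])
([258.9, 200.5], 137, [0.5333, -0.0765], np.float64(88.2), [0.063, 0.024])
([355.5, 192.1], 90, [0.6019, -0.2225], np.float64(90.9), [0.1, 0.01])
([361.1, 212.6], 54, [0.5331, -0.2388], np.float64(92.3), [0.061, 0.01])
([314.0, 215.3], 75, [0.5272, -0.0825], np.float64(90.7), [0.061, 0.013])
```

View pics/g3.png

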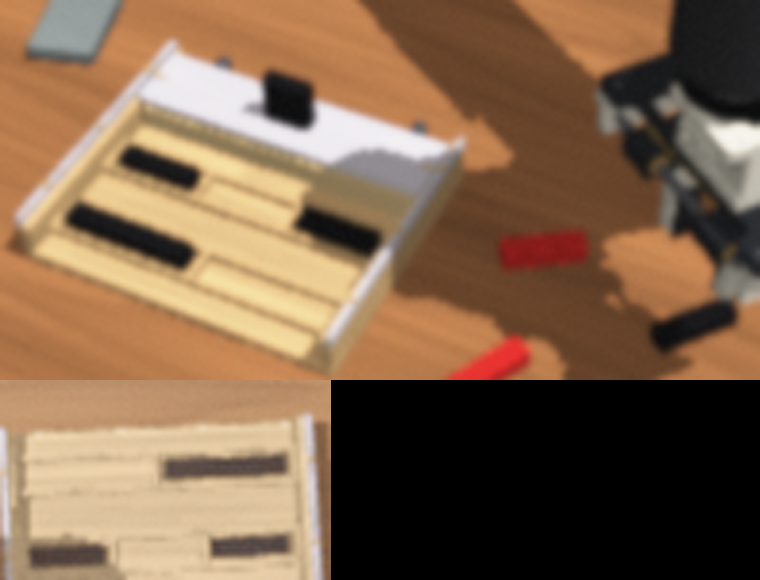

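The stick is seated flat in the left short pocket. Picking short_a next.

Emit:
drive_tool --pt "0 -0.05 -0.6 0 0 0" --pt "0 0 -0.6 0 0 0" --pt "0 0 -0.35 0 0 0" --pt "0 0 -0.15 0 0 0" --pt "0 0 0 0 0 0"

```text
t: 11.18
eef_pos: [0.4818, 0.1843, 0.0136]
ee_rot: [-3.142, -0.0, -0.633]
force: [0.5, 0.1, -0.4]
width: 0.0485
```

Emit:
drive_tool --pt "0 0 0 0 0 0" --pt "0 0 0 0 0 0" --pt "0 0 0 0 0 0" --pt "0 0 0 0 0 0" --pt "0 0 0 0 0 0" --claw 0.1

```text
t: 11.8
eef_pos: [0.4817, 0.1845, 0.0136]
ee_rot: [-3.141, -0.0, -0.632]
force: [-0.3, 0.6, 3.6]
width: 0.0174
```

Emit:
drive_tool --pt "0 0 0.6 0 0 0" --pt "0 0 0.9 0 0 -0.5" --pt "0.1 -0.3 0.7 0 0 -0.9" --pt "0.1 -0.9 0.33 0 0 -0.9" --pt "0.1 -0.9 0 0 0 -0.9"

```text
t: 12.42
eef_pos: [0.4942, 0.1, 0.1158]
ee_rot: [-3.139, -0.0, -0.97]
force: [0.8, -0.4, -2.0]
width: 0.0172
```

Emit:
drive_tool --pt "0.15 -0.9 0 0 0 -0.9" --pt "0.15 -0.9 0 0 0 -0.9" --pt "0.15 -0.9 0 0 0 -0.9" --pt "0.15 -0.9 0 0 0 -0.9" --pt "0.15 -0.9 0 0 0 -0.9"

```text
t: 13.05
eef_pos: [0.5235, -0.0809, 0.1144]
ee_rot: [3.141, 0.0, -1.442]
force: [0.6, 0.7, 0.6]
width: 0.0177
```

Emit:
drive_tool --pt "0.1 -0.9 0 0 0 -0.9" --pt "0.1 -0.8 0 0 0 -0.1" --pt "0.06 -0.35 -0.4 0 0 0" --pt "0 0 -0.7 0 0 0" --pt "0 0 0 0 0 0"

```text
t: 13.68
eef_pos: [0.5317, -0.1615, 0.0679]
ee_rot: [3.136, 0.0, -1.544]
force: [0.3, -0.3, 0.5]
width: 0.0171
```

```bash
python3 - <<'E'
from m import *
s=arm.get_state();e=s["eef_pos"];print(e.round(4),np.degrees(s["ee_rot"]).round(1))
p,d=arm.grab_frame("scene")
cv2.imwrite("pics/g4_full.png",p[...,::-1])
print([(round(x["score"],2),np.round(toW(x["point"],"scene"),3).tolist()) for x in arm.landmark_of("short_a_c","scene")[:6]])
t=np.radians(1.6); X=np.array([np.cos(t),np.sin(t),0]);Y=np.array([-np.sin(t),np.cos(t),0])
c=e-[0,0,.0046]
out=p.copy()
P=proj([c+a*.009*X+g*.0325*Y+b*np.array([0,0,.009]) for g in(1,-1) for a in(-1,1) for b in(1,-1)],"scene"); print(P.round(1).tolist())
z=cv2.resize(out[150:230,190:290],None,fx=7,fy=7,interpolation=2)
for q in P: cv2.circle(z,tuple(np.round((q-[190,150]+.5)*7).astype(int)),3,(0,255,0),-1)
cv2.imwrite("pics/g4.png",z[...,::-1])
E
```

```text
[ 0.5317 -0.1615  0.0679] [179.7   0.  -88.5]
[(0.57, [0.495, 0.336, 0.008]), (0.46, [0.534, -0.157, 0.061])]
[[243.8, 180.5], [244.3, 184.9], [240.7, 184.6], [241.2, 189.1], [224.1, 173.6], [224.8, 178.0], [220.8, 177.6], [221.5, 182.0]]
```

View pics/g4.png

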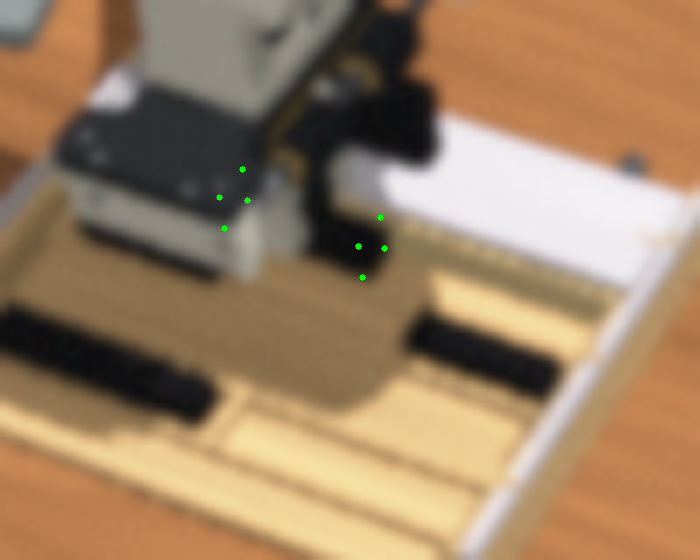

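The held stick's end matches its prediction within about 1 px. Lowering it into the middle pocket.

Emit:
drive_tool --pt "-0.03 0 -0.3 0 0 0" --pt "0 0 -0.3 0 0 0" --pt "0 0 -0.3 0 0 0" --pt "0 0 -0.15 0 0 0" --pt "0 0 0 0 0 0"

```text
t: 14.4
eef_pos: [0.5324, -0.1617, 0.0279]
ee_rot: [3.14, -0.0, -1.544]
force: [-0.6, -0.7, -0.7]
width: 0.0172
```

Emit:
drive_tool --pt "0 0 0 0 0 0" --pt "0 0 0 0 0 0" --pt "0 0 0 0 0 0" --claw 0.31

```text
t: 14.78
eef_pos: [0.533, -0.1617, 0.0289]
ee_rot: [-3.141, -0.0, -1.544]
force: [-0.0, -0.1, 0.2]
width: 0.0271
```

Emit:
drive_tool --pt "0 0 0.3 0 0 0" --pt "0 0 0.7 0 0 0" --pt "0 0 0.9 0 0 -0.5" --pt "-0.05 0.6 0.4 0 0 -0.8" --pt "-0.05 0.9 0 0 0 -0.8"

```text
t: 15.4
eef_pos: [0.5299, -0.1015, 0.1232]
ee_rot: [-3.138, 0.001, -1.768]
force: [0.5, -0.1, -1.0]
width: 0.0269
```

Emit:
drive_tool --pt "-0.07 0.95 0 0 0 -0.8" --pt "-0.07 0.95 0 0 0 -0.8" --pt "-0.07 0.95 0 0 0 -0.8" --pt "-0.07 0.95 0 0 0 -0.8" --pt "-0.07 0.95 0 0 0 -0.8" --claw 0.55

```text
t: 16.02
eef_pos: [0.5148, 0.0896, 0.1217]
ee_rot: [-3.141, 0.001, -2.185]
force: [1.5, 0.4, 0.4]
width: 0.0476
```

Emit:
drive_tool --pt "-0.07 0.95 0 0 0 -0.8" --pt "-0.07 0.95 0 0 0 -0.8" --pt "-0.07 0.95 0 0 0 -0.8" --pt "-0.07 0.95 0 0 0 -0.8" --pt "-0.07 0.95 0 0 0 -0.8"

```text
t: 16.65
eef_pos: [0.5007, 0.2797, 0.1217]
ee_rot: [3.141, 0.001, -2.604]
force: [-0.7, -0.1, -0.1]
width: 0.0486
```

Emit:
drive_tool --pt "-0.07 0.95 -0.2 0 0 -0.6" --pt "-0.07 0.47 -0.7 0 0 0" --pt "0 0 -0.3 0 0 0"

```text
t: 17.02
eef_pos: [0.4946, 0.3359, 0.0719]
ee_rot: [-3.141, -0.001, -2.663]
force: [0.4, -0.4, 0.3]
width: 0.0478
```

```bash
python3 - <<'E'
from m import *
s=arm.get_state();print(s["eef_pos"].round(4),np.degrees(s["ee_rot"]).round(1))
p,d=arm.grab_frame("scene"); cv2.imwrite("pics/g5_full.png",p[...,::-1])
[print(o) for o in sticks("scene",p,(185,170,275,215),.026)]
p2,d2=arm.grab_frame("top")
[print(o) for o in sticks("top",p2,(302,182,378,228),.026,100)]
for c,dd,pp in(("scene",d,p),("top",d2,p2)):
    v,u=np.nonzero((dd>0)&(pp.max(2)<(60 if c=="scene" else 100))); W=pix2W(np.c_[u,v],c,depth=dd[v,u])
    for n,ce in(("left",(.528,-.0815)),("mid",(.5303,-.162)),("st",(.5325,-.2425))):
        k=(np.abs(W[:,:2]-ce)<[.02,.036]).all(1); print(c,n,k.sum(),np.percentile(W[k,2],[20,50,80,95]).round(4))
a=cv2.resize(p[160:225,180:285],(756,468),interpolation=2)
cv2.imwrite("pics/g5.png",a[...,::-1])
E
```

```text
[0.4946 0.3359 0.0719] [-1.800e+02 -1.000e-01 -1.526e+02]
([211.6, 183.8], 90, [0.539, -0.2344], np.float64(90.9), [0.064, 0.017])
([235.0, 192.3], 87, [0.5372, -0.1542], np.float64(90.7), [0.062, 0.016])
([203.8, 201.6], 187, [0.6086, -0.2147], np.float64(90.9), [0.104, 0.02])
([258.5, 200.6], 104, [0.534, -0.0773], np.float64(90.6), [0.061, 0.018])
([355.4, 192.1], 91, [0.6018, -0.2221], np.float64(91.1), [0.1, 0.01])
([361.2, 212.6], 53, [0.533, -0.2394], np.float64(92.8), [0.06, 0.01])
([336.7, 213.4], 55, [0.5321, -0.1578], np.float64(93.1), [0.062, 0.01])
([314.9, 215.1], 48, [0.5279, -0.0853], np.float64(91.1), [0.059, 0.009])
scene left 98 [0.0253 0.0277 0.0292 0.03  ]
scene mid 78 [0.0258 0.0277 0.0291 0.031 ]
scene st 76 [0.0255 0.0274 0.0294 0.0301]
top left 48 [0.0273 0.0312 0.0346 0.0361]
top mid 55 [0.0262 0.0297 0.0332 0.0358]
top st 52 [0.0275 0.0309 0.0336 0.0363]
```

View pics/g5.png

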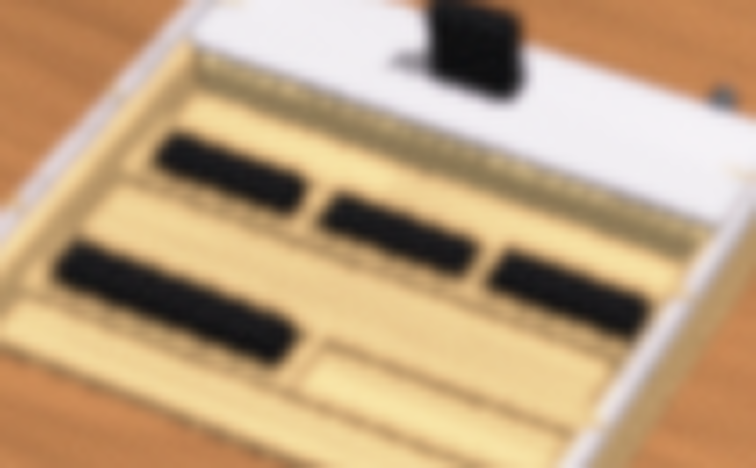

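All three shorts sit level at the same height as the stored one. Picking the long stick.

Emit:
drive_tool --pt "0 0 -0.5 0 0 0" --pt "0 0 -0.5 0 0 0" --pt "0 0 -0.3 0 0 0" --pt "0 0 -0.14 0 0 0" --pt "0 0 0 0 0 0"

```text
t: 17.75
eef_pos: [0.4954, 0.335, 0.0153]
ee_rot: [-3.142, 0.0, -2.664]
force: [-0.6, 1.1, -0.5]
width: 0.0485
```

Emit:
drive_tool --pt "0 0 0 0 0 0" --pt "0 0 0 0 0 0" --pt "0 0 0 0 0 0" --pt "0 0 0 0 0 0" --pt "0 0 0 0 0 0" --claw 0.1

```text
t: 18.38
eef_pos: [0.4953, 0.3354, 0.0152]
ee_rot: [3.141, 0.001, -2.664]
force: [-0.7, 0.1, 1.7]
width: 0.0169
```

The grip overlaps the stick by only about 3 mm, so I'll reopen, go 3 mm lower and regrip.

Emit:
drive_tool --pt "0 0 0 0 0 0" --pt "0 0 0 0 0 0" --pt "0 0 -0.08 0 0 0" --pt "0 0 0 0 0 0" --claw 0.4

```text
t: 18.88
eef_pos: [0.495, 0.3349, 0.0113]
ee_rot: [-3.141, -0.001, -2.664]
force: [-0.8, -1.2, -0.2]
width: 0.0344
```

Emit:
drive_tool --pt "0 0 0 0 0 0" --pt "0 0 0 0 0 0" --pt "0 0 0 0 0 0" --pt "0 0 0 0 0 0" --claw 0.1

```text
t: 19.38
eef_pos: [0.4952, 0.3351, 0.0118]
ee_rot: [3.142, 0.0, -2.664]
force: [0.2, -0.1, -0.6]
width: 0.0178
```

Emit:
drive_tool --pt "0 0 0.6 0 0 0" --pt "0 0 0.9 0 0 0.5" --pt "0.1 -0.3 0.7 0 0 0.9" --pt "0.2 -0.9 0.3 0 0 0.9" --pt "0.2 -0.9 0 0 0 0.9"

```text
t: 20.0
eef_pos: [0.5157, 0.2509, 0.1131]
ee_rot: [-3.141, 0.002, -2.325]
force: [0.4, 0.3, -1.0]
width: 0.0175
```

Emit:
drive_tool --pt "0.25 -0.95 0 0 0 0.95" --pt "0.25 -0.95 0 0 0 0.95" --pt "0.25 -0.95 0 0 0 0.95" --pt "0.25 -0.95 0 0 0 0.95" --pt "0.25 -0.95 0 0 0 0.95"

```text
t: 20.62
eef_pos: [0.5653, 0.0599, 0.1118]
ee_rot: [3.142, 0.0, -1.828]
force: [0.8, 0.6, -1.2]
width: 0.0176
```

Emit:
drive_tool --pt "0.25 -0.95 0 0 0 0.95" --pt "0.25 -0.95 0 0 0 0.95" --pt "0.25 -0.95 0 0 0 0.85" --pt "0.14 -0.95 0 0 0 0" --pt "0 -0.22 0 0 0 0"

```text
t: 21.25
eef_pos: [0.6006, -0.1017, 0.1114]
ee_rot: [3.141, -0.0, -1.546]
force: [-0.4, -0.2, -1.1]
width: 0.0176
```

Emit:
drive_tool --pt "0 0 -0.5 0 0 0" --pt "0 0 -0.5 0 0 0" --pt "0 0 -0.25 0 0 0" --pt "0 0 0 0 0 0"

```text
t: 21.75
eef_pos: [0.6003, -0.0994, 0.0612]
ee_rot: [3.14, -0.0, -1.543]
force: [0.9, -0.3, 0.7]
width: 0.0175
```

```bash
python3 - <<'E'
from m import *
s=arm.get_state();e=s["eef_pos"];print(e.round(4),np.degrees(s["ee_rot"]).round(1))
p,d=arm.grab_frame("scene")
t=np.radians(1.6); X=np.array([np.cos(t),np.sin(t),0]);Y=np.array([-np.sin(t),np.cos(t),0])
c=e-[0,0,.0028]
P=proj([c+a*.009*X+g*.0525*Y+b*np.array([0,0,.009]) for g in(1,-1) for a in(-1,1) for b in(1,-1)],"scene"); print(P.round(1).tolist())
z=cv2.resize(p[160:240,190:300],None,fx=7,fy=7,interpolation=2)
for q in P: cv2.circle(z,tuple(np.round((q-[190,160]+.5)*7).astype(int)),3,(0,255,0),-1)
cv2.imwrite("pics/g6.png",z[...,::-1])
E
```

```text
[ 0.6003 -0.0994  0.0612] [179.9  -0.  -88.4]
[[257.3, 207.8], [257.6, 212.2], [254.1, 212.4], [254.5, 216.8], [223.6, 195.4], [224.3, 199.8], [220.2, 199.8], [221.0, 204.2]]
```

View pics/g6.png

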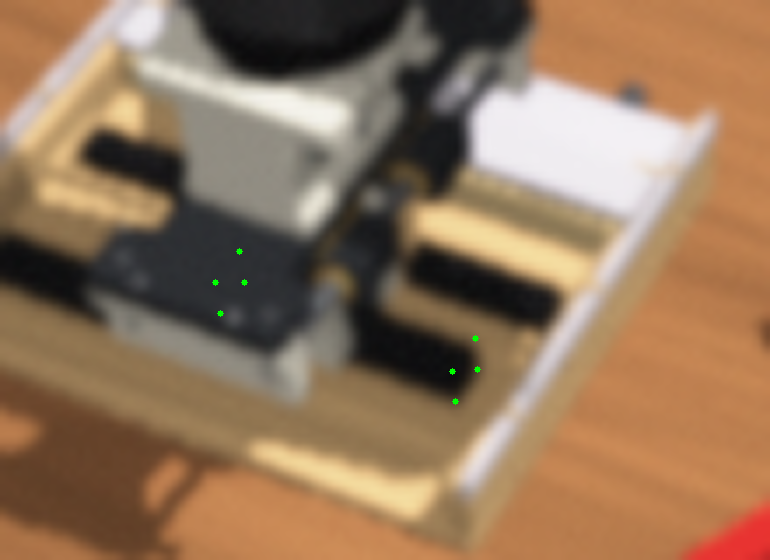

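It matches; lowering the long stick.

Emit:
drive_tool --pt "0 0 -0.3 0 0 0" --pt "0 0 -0.3 0 0 0" --pt "0 0 -0.2 0 0 0" --pt "0 0 -0.11 0 0 0" --pt "0 0 0 0 0 0"

```text
t: 22.42
eef_pos: [0.6006, -0.0997, 0.0249]
ee_rot: [3.141, -0.0, -1.544]
force: [-0.2, 0.2, 0.0]
width: 0.0174
```

Emit:
drive_tool --pt "0 0 0 0 0 0" --pt "0 0 0 0 0 0" --pt "0 0 0 0 0 0" --claw 0.31

```text
t: 22.8
eef_pos: [0.601, -0.0996, 0.0257]
ee_rot: [-3.141, 0.0, -1.544]
force: [0.3, 0.5, 0.2]
width: 0.0267
```

Emit:
drive_tool --pt "0 0 0.3 0 0 0" --pt "0 0 0.7 0 0 0" --pt "0 0 0.9 0 0 0" --pt "0 0 0.9 0 0 0" --pt "0 0 0.2 0 0 0"

```text
t: 23.42
eef_pos: [0.6024, -0.0997, 0.1493]
ee_rot: [-3.136, -0.0, -1.543]
force: [-0.1, -0.7, -0.0]
width: 0.0274
```

Emit:
drive_tool --pt "-0.8 -0.35 0 0 0 0" --pt "-0.8 -0.35 0 0 0 0" --pt "-0.8 -0.35 0 0 0 0" --pt "-0.8 -0.35 0 0 0 0" --pt "-0.36 -0.21 0 0 0 0" --claw 0.6

```text
t: 24.05
eef_pos: [0.4567, -0.1645, 0.1456]
ee_rot: [-3.142, 0.0, -1.544]
force: [-0.1, 0.2, 0.8]
width: 0.0523
```

```bash
cat > chk.py <<'E'
from m import *
import sys
s=arm.get_state();print(s["eef_pos"].round(4),np.degrees(s["ee_rot"]).round(1),s["force"].round(1),s["width"])
p,d=arm.grab_frame("scene"); cv2.imwrite("pics/full_%s.png"%sys.argv[1],p[...,::-1])
[print(o) for o in sticks("scene",p,(185,172,275,225),.026)]
v,u=np.nonzero((d>0)&(p.max(2)<60)); W=pix2W(np.c_[u,v],"scene",depth=d[v,u])
for n,ce in(("left",(.528,-.0815)),("mid",(.5303,-.162)),("longL",(.601,-.0995)),("longst",(.604,-.2205))):
    k=(np.abs(W[:,:2]-ce)<[.02,.05]).all(1)
    if k.sum(): print(n,k.sum(),np.percentile(W[k,2],[20,50,80,95]).round(4))
cv2.imwrite("pics/%s.png"%sys.argv[1],cv2.resize(p[140:235,175:290],(690,570),interpolation=2)[...,::-1])
E
python3 chk.py g7
```

```text
[ 0.4567 -0.1645  0.1456] [-180.     0.   -88.5] [-0.1  0.2  0.8] 0.05231043374584998
([211.1, 183.4], 118, [0.5385, -0.2367], np.float64(90.5), [0.065, 0.022])
([234.8, 192.2], 93, [0.5369, -0.1549], np.float64(90.0), [0.062, 0.017])
([203.8, 201.6], 195, [0.6086, -0.2148], np.float64(90.9), [0.105, 0.02])
([258.7, 200.7], 107, [0.5342, -0.0765], np.float64(89.6), [0.062, 0.019])
([240.3, 215.6], 199, [0.6057, -0.0948], np.float64(91.0), [0.101, 0.02])
left 156 [0.026  0.0283 0.2334 0.2525]
mid 364 [0.0286 0.2517 0.2531 0.2543]
longL 173 [0.0252 0.0273 0.0291 0.0303]
longst 157 [0.025  0.0271 0.0289 0.0301]
```

View pics/g7.png

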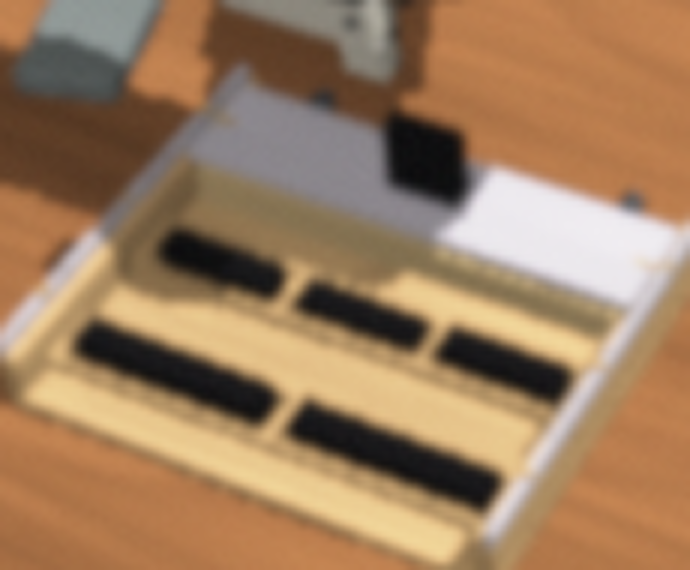

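All five sticks are seated flat. Now I'll pinch the tab.

Emit:
drive_tool --pt "0 0 -0.6 0 0 0" --pt "0 0 -0.6 0 0 0" --pt "0 0 -0.6 0 0 0" --pt "0 0 -0.46 0 0 0" --pt "0 0 0 0 0 0"

```text
t: 24.72
eef_pos: [0.4579, -0.164, 0.0538]
ee_rot: [3.139, -0.0, -1.544]
force: [-0.1, 0.4, 0.3]
width: 0.0526
```

Emit:
drive_tool --pt "0 0 0 0 0 0" --pt "0 0 0 0 0 0" --pt "0 0 0 0 0 0" --pt "0 0 0 0 0 0" --pt "0 0 0 0 0 0" --claw 0.1 --newtons 35

```text
t: 25.35
eef_pos: [0.4587, -0.1641, 0.0553]
ee_rot: [-3.141, -0.0, -1.543]
force: [1.0, 0.6, 2.5]
width: 0.0157
```

Emit:
drive_tool --pt "0.3 0.01 0 0 0 0" --pt "0.4 0.01 0 0 0 0" --pt "0.4 0.01 0 0 0 0" --pt "0.4 0.01 0 0 0 0" --pt "0.3 0.01 0 0 0 0"

```text
t: 25.98
eef_pos: [0.5286, -0.1622, 0.0552]
ee_rot: [3.137, 0.0, -1.544]
force: [-10.1, 1.9, 13.8]
width: 0.0158
```

Emit:
drive_tool --pt "0 0 0 0 0 0" --pt "0 0 0 0 0 0" --pt "0 0 0 0 0 0"

```text
t: 26.35
eef_pos: [0.5282, -0.1622, 0.0553]
ee_rot: [3.138, 0.0, -1.544]
force: [-9.6, 1.7, 11.6]
width: 0.0157
```

```bash
python3 chk.py g8; python3 - <<'E'
from h import *
t=np.radians(1.6);M=np.array([[np.cos(t),-np.sin(t)],[np.sin(t),np.cos(t)]])
p,dn=arm.grab_frame("scene")
d0=np.load("pics/scene0d.npy")
# plate z profile along tray x, and its edges, before/after
for nm,d in(("before",d0),("after",dn)):
    v,u=np.nonzero(d>0); W=pix2W(np.c_[u,v],"scene",depth=d[v,u]); q=(W[:,:2]-[.5303,-.162])@M
    k=(abs(W[:,2]-.041)<.008)&(q[:,1]>.05)&(q[:,1]<.115)&(abs(q[:,0])<.11)
    k2=(q[:,1]>.05)&(q[:,1]<.11)
    print(nm,np.percentile(q[k,0],[1,50,99]).round(4),[(int(x*1000),int(1000*np.median(W[k2&(abs(q[:,0]-x)<.002),2]))) for x in np.arange(-.112,.052,.004) if (k2&(abs(q[:,0]-x)<.002)).any()])
E
```

```text
[ 0.5282 -0.1622  0.0553] [179.8   0.  -88.5] [-9.6  1.7 11.6] 0.01565479124642809
([222.2, 177.1], 351, [0.5009, -0.2219], np.float64(101.8), [0.128, 0.05])
([203.6, 201.5], 230, [0.6086, -0.2153], np.float64(90.7), [0.102, 0.024])
([240.2, 215.6], 195, [0.6057, -0.0951], np.float64(91.0), [0.101, 0.019])
left 381 [0.2574 0.297  0.3356 0.3537]
mid 776 [0.23   0.3144 0.4961 0.4972]
longL 269 [0.0267 0.0292 0.1615 0.1633]
longst 263 [0.0249 0.0281 0.1604 0.163 ]
before [-0.0991 -0.0667 -0.0388] [(-112, 33), (-108, 32), (-99, 38), (-95, 39), (-91, 40), (-87, 40), (-83, 41), (-79, 40), (-75, 41), (-71, 40), (-67, 40), (-63, 40), (-59, 40), (-55, 40), (-51, 41), (-47, 40), (-43, 36), (-39, 22), (-35, 11), (-31, 9), (-27, 9), (-23, 9), (-19, 12), (-15, 15), (-11, 14), (-7, 11), (-3, 10), (0, 9), (4, 10), (8, 10), (12, 13), (16, 16), (20, 12), (24, 10), (28, 10), (32, 9), (36, 10), (40, 10), (44, 10), (48, 9)]
after [-0.0965 -0.0058  0.0289] [(-112, 32), (-108, 28), (-104, 30), (-99, 31), (-95, 31), (-91, 32), (-87, 31), (-83, 32), (-79, 31), (-75, 31), (-71, 31), (-67, 31), (-63, 31), (-59, 30), (-55, 32), (-51, 32), (-47, 32), (-43, 32), (-39, 31), (-35, 32), (-27, 39), (-23, 42), (-19, 41), (-15, 41), (-11, 43), (-7, 43), (-3, 476), (0, 476), (4, 476), (8, 475), (12, 473), (16, 470), (20, 40), (24, 467), (28, 463), (32, 460), (36, 454), (40, 444), (44, 432), (48, 11)]
```

View pics/g8.png

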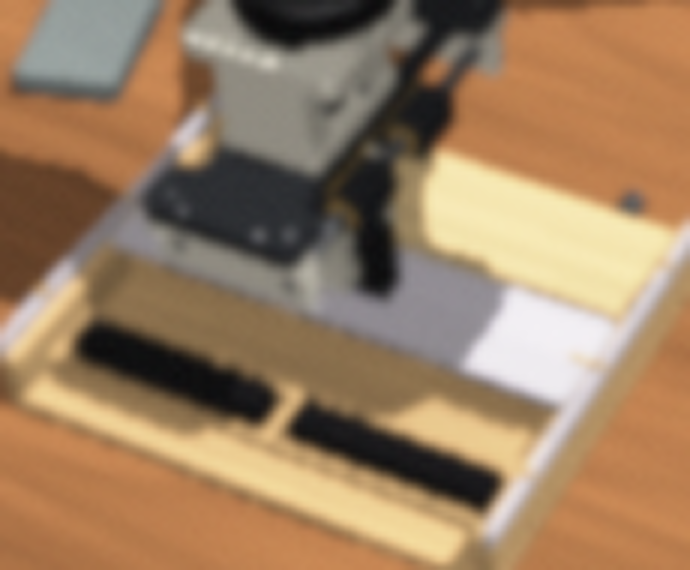

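The TCP lags about 2.3 mm under the spring load (69.5 of 72 mm). I'll nudge it forward.

Emit:
drive_tool --pt "0.06 0 0 0 0 0" --pt "0 0 0 0 0 0" --pt "0 0 0 0 0 0" --pt "0 0 0 0 0 0"

```text
t: 26.95
eef_pos: [0.5305, -0.1621, 0.0553]
ee_rot: [3.138, 0.0, -1.544]
force: [-9.7, 2.3, 11.2]
width: 0.0159
```

```bash
python3 - <<'E'
from h import *
t=np.radians(1.6);M=np.array([[np.cos(t),-np.sin(t)],[np.sin(t),np.cos(t)]])
s=arm.get_state();print(s["eef_pos"].round(4),s["force"].round(1),s["width"])
p,d=arm.grab_frame("scene"); p0=cv2.imread("pics/scene0.png")[...,::-1]
# plate front edge: white plate -> wood, along tray x at y=+.095 .. .11 (z .043), blue/red ratio
for nm,pp,lo in(("before",p0,-.11),("after",p,-.04)):
    xs=np.arange(lo,lo+.085,.0005); r=[]
    for y in np.arange(.085,.112,.003):
        P=np.c_[xs,np.full_like(xs,y)]@M.T+[.5303,-.162]
        uv=proj(np.c_[P,np.full(len(xs),.043)],"scene").astype(np.float32)
        b=cv2.remap(pp.astype(np.float32),uv[:,:1],uv[:,1:],1).reshape(-1,3); f=b[:,2]/b[:,0]; r.append(f)
    f=np.mean(r,0); w=f>(f.max()+f.min())/2; print(nm,f.max().round(2),f.min().round(2),xs[w][[0,-1]].round(4))
E
```

```text
[ 0.5305 -0.1621  0.0553] [-9.7  2.3 11.2] 0.015906598230575865
before 1.01 0.5 [-0.1015 -0.0355]
after 1.01 0.55 [-0.0285  0.0355]
```

The camera shows the plate edges have moved 73 and 71 mm, mean 72 mm, and the TCP has moved 71.8 mm. I'm handing in while holding.

```bash
python3 -c "
from station import arm
print(arm.job_done()); s=arm.get_state(); print(s['t'],s['eef_pos'],s['force'])"
```

```text
the job is handed in; nothing more can be done
None
the job is handed in; nothing more can be done
```

All three black sticks are stored, and the shutter is held at half travel by its tab. I handed the job in at about t = 27 s, with the gripper still holding the tab against the spring.

- **Sticks:** The two shorts went into the left and middle pockets of the short row, and the long one into the left pocket of the long row. The depth images show them lying flat, at the same height as the sticks already stored. I did not touch the red look-alikes, the stored sticks or the other things on the table.
- **Shutter:** The tool moved 71.8 mm, and the camera puts the plate edges 71 mm and 73 mm further on, against the 72 mm asked. The first slide stopped about 2.5 mm short under the spring load, so I nudged it forward.
- **Force:** The spring pushes back at about 9.7 N, as expected at half travel. The wrist also reads about 11 N upward, which I did not track down; it is far below the limits.
- **Disagreements:** The two cameras' stick positions differed by up to about 8 mm, and I corrected for it using sticks whose position I knew from the gripper. My first grip on the long stick was too shallow, so I redid it. The middle short stick was let go about 3 mm above the pocket floor and about 3 mm off centre, but it settled flat.

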